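# Tilt a culture flask on the angled rest and lay it level again

## Robot

A 6-joint arm with a two-finger parallel gripper is mounted at the origin on the work surface. World frame = base frame: x ahead of the robot, y to its left, z up, the work surface at z = 0. Lengths are in m, angles in rad, forces in N, time in s.
With the tool pointing down it reaches from about 0.3 to 0.875 m from the base axis. Payload 6.4 kg.
Tool frame: the origin (TCP) lies midway between the tips of the shut fingers; the grasp point (between the pads) lies 19 mm behind it; z points along the fingers, y is the line along which they close (so a half turn about z gives the same grasp; the last joint's range is limited). The gripper opens to 85 mm and grips with 20 to 120 N. Pads are 22 mm wide; open, the fingers measure 114 mm over their backs; the gripper's body (76 mm by 85 mm) begins 54 mm behind the grasp point. The pads swing forward as they close: fully open they stand 13 mm farther back than shut.
Start: joints at [0.967, 0.181, 1.607, -0, 1.354, -0.206], TCP at [0.223, 0.53, 0.231] pointing down, gripper open.
Joint ranges: [-2.99, 2.99], [-0.89, 2.07], [0.3, 2.58], [-1.14, 4.28], [0, 2.63], [-3.12, 3.12]. Speed limits (rad/s): [2.57, 2.57, 3.01, 3.14, 3.14, 3.14].

## Interface

Orientations are given as a unit quaternion [w, x, y, z].
In Python, from bench import * gives the robot as it stands.
- The arm moves only by the tool play_rows, never from a script. Its argument "plan" is a list of rows, each a list of 3 entries, a list of its own where there are three numbers: the finger opening in mm, from 0 to 85.4, then the shift along the tool's x, y, z normalised to -1 to 1, where 1 is 40 cm, then the turn about the tool's z normalised to -1 to 1, where 1 is pi rad. A call has 1 to 10 rows; each row is the pose to reach, as a shift and turn from the pose commanded when the call began, along the tool's axes at that moment, turning the shorter way round; what a row does not reach only later rows make up. A row lasts 1/10 s, in which the tool goes at most 50 mm and 8.59 degrees, less where a joint would pass 70% of its speed; a pose out of reach is approached as far as the arm can. A call with a number of a shift or a turn outside -1 to 1 is refused whole. A call with a gripper value outside its range is refused whole. The fingers move at their own pace and stop on an object; the grip force is fixed at half the most. Time passes only in rows, so rows that repeat a pose let the fingers close. It gives the time, the measured TCP pose, the force, the opening and the grip force at its end, in the units of the state.
- get_obs(): the state, without advancing time (a new reading comes with each control period).
- camera(name): name is "scene" or "top" or "wrist"; returns a dict with "image" (480x640x3 uint8, red, green, blue), "range_z" (480x640 float32, m along the optical axis (not along the pixel's ray), 0 where there is no reading), "intrinsics" (3x3 intrinsics, pixels), "k1" (the pictures are not rectified: a ray, as slopes to the right and down, at radius r is drawn at 1 + k1 r^2 times it, then the intrinsics apply), "rvec" (rotation vector, rad) and "tvec" (3), from world to camera coordinates, as OpenCV has them; the wrist camera has in their place "T_tool_cam" (4x4, takes a point from camera to tool coordinates, whose origin is the TCP and whose axes are the flange's). Camera axes: x right, y down, z forward; pixel columns grow to the right and rows downward; lengths in m; the calibration is good to about 2 mm. A picture is of the moment at which its call begins: read the wrist's pose just before it.
- hand_in(): hands the job in; it is judged then, once.
Trained networks look in a picture, given as the dict that the camera call returned (one of the last four; its "shot" number tells which), for a name from the list of things; names that differ only in an ending like _2 or _b are one class to them, and where a whole thing is asked for, a point or a joint stands for the part that bears it (a point fixed in the world has none). Each returns a list of dicts, best first, with "conf" (0 to 1); they miss things now and then, are a little off and sometimes report something else, mostly with a low value. They report only what shows in the picture. A call takes as long as a camera call. They do not tell look-alikes from the thing itself.
- search_frame(picture, label): "rect" ([centre column, centre row, width, height] in pixels, round what is visible of it).
- masks_of(picture, label): "mask" (480x640 bool, what is visible of it) and "rect" ([centre column, centre row, width, height] in pixels, round what is visible of it).
The state is a dict: "time_s": time; "q": joint angles; "dq": joint speeds; "joint_efforts": joint torques, N m; "eef_pos": TCP position; "eef_rot": TCP orientation; "wrist_force": force on the tool from outside, world axes, zero at the start; "torque": the same for the moment, N m; "opening": opening from 0.0 (shut) to 1.0 (fully open); "grasp_force": force on a finger pad.
Only numpy, scipy, OpenCV 4.12 (cv2) and the standard library are available. Lean on these libraries where they do the work, as an engineer would, in place of code of your own. Each camera call takes 0.05 s, during which the arm holds its last target. There are 200 camera calls.

## Task

First move the amber bottle that stands at the low end of the green tilt rest out of the way, upright onto the round blue mat. Then gently lay the culture flask flat on the sloping plate of the tilt rest, cap end uphill, at whatever angle the plate has been clamped, so that it lies flush before you let go and does not flop down, and leave it tilted there untouched for 2 seconds. Finally lay it back level on the metal top of the blue warmer, dropping or tipping over nothing and leaving everything else on the bench where it is.

Things in the scene. Friction and masses are not known exactly. Their poses are not given: they have to be found in the camera images.
- flask: Pale pink culture flask lying on its broad side. Box body 105 (x) by 58 (y) by 40 (z) mm, plus neck and red screw cap (31 mm across) at the +x end on an axis 22 mm up, reaching x = +84 mm. Origin: centre of the box body's underside; z up when level. About 0.25 kg. Starts level on the warmer's metal top. Grip it across its 58 mm width.
- flask_cap (a point): Outer end of the flask's red cap: 84 mm along x and 22 mm along z from the flask's origin.
- bottle: Amber round bottle, 58 mm body diameter, 165 mm tall, with a white screw cap on top, 40 mm across and 30 mm tall; origin at the centre of its underside, z up. About 0.3 kg. It starts upright on the bench beside the tilt rest's low end.
- mat: Round flat blue mat, 124 mm across and 4 mm thick, fixed to the bench; origin at the centre of its underside. The bottle goes here.
- rest: Tilt rest, fixed: grey base 200 x 110 x 12 mm (x from -80 to +120 mm), origin on the bench. A green plate, 48 mm wide (narrower than the flask), is hinged to it at its foot and rises towards +x of the rest (about the world's +y). It is clamped stiffly between 22 and 45 degrees above level, differently each time; the angle is not reported: look or feel for it.
- warmer: Flask warmer, fixed: pale blue box 190 x 150 mm with a flat metal top of 160 x 120 mm (x by y) at 68 mm height; origin on the bench at its centre.
- rest_axis (a point): Middle of the tilt plate's hinge axis (along the rest's y), 70 mm behind the rest's origin (-x), 34 mm up. The plate runs up the slope to 175 mm from here; its upper face lies 8 mm from the axis, square to the plate. A ledge at its foot, 21 mm tall, ends 8 mm up the slope from the axis; the flask's flat end goes just above it.
- tube_rack: Bystander: yellow tube rack with dark and red caps, 90 x 200 x 57 mm; origin centre of its underside.
- tube_block: Bystander: white tube block, 100 x 160 x 30 mm; origin centre of its underside.
- tip_box: Bystander: blue tip box with clear lid, 112 x 72 x 56 mm; origin centre of its underside.
- timer: Bystander: black timer, 50 x 70 x 60 mm; origin centre of its underside.
- specimen_jar: Bystander: white jar with red cap, 64 mm across, 75 mm tall; origin centre of its underside.
Mind the look-alikes: they are no part of the job. What is shaped like the flask but purple is not meant.

How it is judged:
On the way, in this order (a step that is already met when the one before it is completed fails the run):
1. the bottle stands upright on the mat, let go (horizontal distance between bottle and mat below 0.045 m and height (world z) of bottle below 0.01 m and angle between bottle's own z axis and vertical below 0.06 rad and contact force between the fingers and bottle below 0.1 N), for 0.2 s.
2. the flask lies on the tilt rest's plate, cap uphill, let go and still, for 1.8 s (angle between flask's own z axis and vertical between 0.32 and 0.85 rad and contact force between flask and rest above 0.5 N and z of flask_cap in the frame of rest above 0.08 m and linear speed of flask below 0.02 m/s and contact force between the fingers and flask below 0.1 N), for 1.8 s.
At the end, for the whole second after the job is handed in: The flask lies level (within 3 degrees) and still on the warmer's metal top, its centre within 70 mm along x and 50 mm along y of the warmer's centre; the bottle stands upright and still on the blue mat, within 45 mm of its centre (angle between flask's own z axis and vertical below 0.05 rad and z of flask in the frame of warmer between 0.063 and 0.073 m and x of flask in the frame of warmer between -0.07 and 0.07 m and y of flask in the frame of warmer between -0.05 and 0.05 m and linear speed of each of flask, bottle below 0.01 m/s and horizontal distance between bottle and mat below 0.045 m and height (world z) of bottle below 0.01 m and angle between bottle's own z axis and vertical below 0.06 rad); the robot touches nothing.
It fails at once if the flask is let go before it lies flush, so that it drops or flops (faster than 0.35 m/s or 3 rad/s while no finger touches it) (contact force between the fingers and flask below 0.1 N and (linear speed of flask above 0.35 m/s or angular speed of flask above 3 rad/s)).
It fails at once if the flask is slammed or pressed onto the rest or the warmer with more than 120 N (contact force between flask and rest above 120 N or contact force between flask and warmer above 120 N).
It fails at once if the bottle tips over (past 35 degrees) (angle between bottle's own z axis and vertical above 0.61 rad).
It fails at once if another thing on the bench is shoved more than 30 mm (distance of any of tube_rack, tube_block, tip_box, timer, specimen_jar from where it was at the start of the episode above 0.03 m).
It also fails if it takes over 72 s, if anything falls off the work surface, if the arm or the gripper's body presses on something with over 40 N, if the wrist force passes 120 N, or if a joint passes its speed limit or range.

## Working session

There is one attempt and no reset: what is moved stays moved. The work goes in short steps, Python scripts to look and compute and a tool call to move; the robot and the scene stay as the last step left them, time stands still between calls to the robot, and variables do not carry over. Pictures are saved under pics/ and viewed, at most 10 in all, crops included, and the job is handed in when it is done.

Besides the shell and the picture viewer there is one more tool, called after "Emit:" in YAML: its name, and indented under it one key for each argument. play_rows: Moves the arm, as the interface text tells. Its arguments: {"type":"object","properties":{"plan":{"type":"array","items":{"type":"array"}}},"required":["plan"]}

```bash
ls; mkdir -p pics; cat > h.py <<'E'
from bench import *
import numpy as np, cv2
from scipy.spatial.transform import Rotation as R
def pts(p, mask=None, T_wt=None):
    K=p["intrinsics"];z=p["range_z"]
    v,u=np.nonzero((z>0)&(mask if mask is not None else True))
    d=np.array([p["k1"],0,0,0,0],float)
    n=cv2.undistortPoints(np.stack([u,v],1).astype(np.float64)[:,None],np.array(K,float),d)[:,0]
    zz=z[v,u]; c=np.c_[n*zz[:,None],zz]
    if "rvec" in p:
        Rm=cv2.Rodrigues(np.array(p["rvec"],float))[0]
        return (c-np.ravel(p["tvec"]))@Rm, u, v
    T=T_wt@np.array(p["T_tool_cam"]); return c@T[:3,:3].T+T[:3,3],u,v
def tool():
    o=get_obs();T=np.eye(4);q=o["eef_rot"];T[:3,:3]=R.from_quat([q[1],q[2],q[3],q[0]]).as_matrix();T[:3,3]=o["eef_pos"];return T,o
def save(p,n): cv2.imwrite(f"pics/{n}.png",cv2.cvtColor(p["image"],cv2.COLOR_RGB2BGR))
E
python3 - <<'E'
from h import *
T,o=tool(); print(T.round(3),o)
for c in("top","scene"):
    p=camera(c);save(p,c)
    for n in("flask","bottle","mat","rest","warmer","tube_rack","tube_block","tip_box","timer","specimen_jar"):
        for m in masks_of(p,n):
            if m["conf"]<.3: continue
            P,_,_=pts(p,m["mask"])
            if len(P): print(c,n,round(m["conf"],2),np.round(m["rect"]),np.median(P,0).round(3),P.min(0).round(3),P.max(0).round(3))
E
```

```text
pics
[[-0.922  0.387 -0.001  0.222]
 [ 0.387  0.922 -0.001  0.53 ]
 [ 0.    -0.002 -1.     0.23 ]
 [ 0.     0.     0.     1.   ]] {'time_s': 0.0, 'q': array([ 9.66686381e-01,  1.81554253e-01,  1.60797912e+00,  4.16690635e-07,
        1.35379129e+00, -2.06340995e-01]), 'dq': array([ 0.00088817, -0.00058337, -0.00138676, -0.00037246, -0.00088378,
        0.00145258]), 'joint_efforts': array([-1.19068147e-05, -4.44878733e+01, -3.51330650e+01, -3.58618690e-04,
        9.08279268e-03, -7.01376894e-05]), 'eef_pos': array([0.22242759, 0.529655  , 0.23039068]), 'eef_rot': array([-3.41588388e-04,  1.97575889e-01,  9.80287212e-01, -7.95789590e-04]), 'wrist_force': array([-0.36086407, -0.00398712, -0.01605695]), 'torque': array([ 0.0184957 , -0.01324902, -0.00995114]), 'grasp_force': 0.0, 'opening': 1.0001801527167709}
top flask 0.98 [441. 199.  37.  58.] [ 0.676 -0.335  0.038] [ 0.618 -0.389 -0.006] [ 0.758 -0.287  0.05 ]
top flask 0.83 [484. 277.  31.  56.] [ 0.491 -0.441  0.038] [ 0.418 -0.487 -0.007] [ 0.554 -0.402  0.048]
top flask 0.6 [404. 275.  62.  28.] [ 0.481 -0.231  0.106] [ 0.452 -
[... 1963 characters left out ...]
.26  0.021] [ 0.313  0.164 -0.004] [0.516 0.498 0.151]
scene warmer 0.77 [251. 302.  90.  77.] [ 0.542 -0.262  0.059] [ 0.418 -0.335  0.001] [ 0.575 -0.128  0.101]
scene tube_rack 0.64 [416. 275.  70.  60.] [0.782 0.147 0.047] [ 0.715  0.06  -0.003] [0.826 0.276 0.066]
scene tube_block 0.91 [351. 326.  64.  58.] [ 0.76  -0.122  0.031] [ 0.679 -0.197 -0.007] [0.815 0.003 0.042]
scene tip_box 0.56 [288. 244.  39.  43.] [ 0.423 -0.001  0.055] [ 0.372 -0.048  0.002] [0.451 0.071 0.067]
scene timer 0.85 [427. 187.  12.  32.] [0.575 0.505 0.053] [0.537 0.485 0.002] [0.604 0.562 0.069]
scene specimen_jar 0.67 [197. 396.  29.  39.] [ 0.631 -0.54   0.065] [ 0.587 -0.564  0.003] [ 0.65  -0.506  0.082]
```

View pics/top.png

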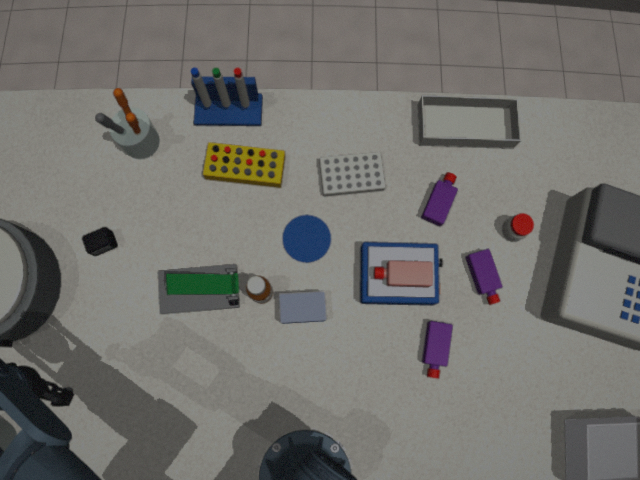

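View pics/scene.png

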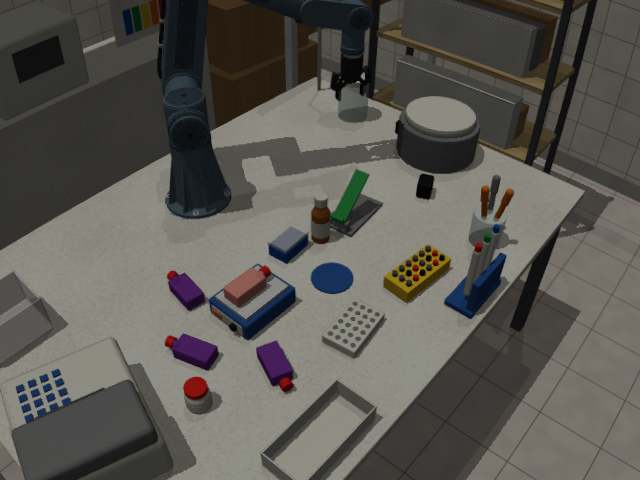

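Top view: the pink flask is on the warmer at about (404,275) with its cap towards +y. The bottle is at (259,288), the mat at (306,238) and the green plate at (200,283). The tool can't tilt, so I'll let the flask pivot in the pads against the plate. Next I'll measure precisely.

```bash
python3 - <<'E'
from h import *
for c in("top","scene"):
    p=camera(c); P,u,v=pts(p); im=p["image"][v,u].astype(int); hsv=cv2.cvtColor(p["image"],cv2.COLOR_RGB2HSV)[v,u].astype(int)
    box=lambda a,b:((P>a)&(P<b)).all(1)
    # plate
    m=box([.36,.14,.02],[.55,.42,.2])&(hsv[:,0]>50)&(hsv[:,0]<75)&(hsv[:,1]>150)
    Q=P[m]; 
    for _ in range(4):
        ce=Q.mean(0);n=np.linalg.svd(Q-ce)[2][2];n*=np.sign(n[2]);Q=Q[abs((Q-ce)@n)<.006]
    print(c,"plate",len(Q),ce.round(4),n.round(4),"tilt",np.degrees(np.arccos(n[2])).round(1),"yaw uphill",np.degrees(np.arctan2(-n[1],-n[0])).round(1),Q.min(0).round(3),Q.max(0).round(3))
    r=cv2.minAreaRect(Q[:,:2].astype(np.float32)*1000);print(r)
    # base grey
    m=box([.34,.12,.006],[.56,.42,.02]);print("base",cv2.minAreaRect(P[m][:,:2].astype(np.float32)*1000))
    # flask: pink top
    m=box([.40,-.34,.098],[.58,-.12,.125])
    k=m&(hsv[:,0]<15)&(hsv[:,1]<150); r=cv2.minAreaRect(P[k][:,:2].astype(np.float32)*1000);print("flask body",k.sum(),r,np.median(P[k],0).round(3))
    k=m&(hsv[:,1]>190);print("cap",k.sum(),np.median(P[k],0).round(3),P[k].min(0).round(3),P[k].max(0).round(3))
    m=box([.38,-.36,.055],[.60,-.08,.08]);print("warmer",cv2.minAreaRect(P[m][:,:2].astype(np.float32)*1000))
    m=box([.38,.05,.155],[.5,.16,.18]);print("bcap",m.sum(),cv2.minEnclosingCircle(P[m][:,:2].astype(np.float32)*1000),np.median(P[m],0).round(4))
    m=box([.50,-.08,-.01],[.67,.09,.03])&(hsv[:,0]>100)&(hsv[:,0]<125)&(hsv[:,1]>150);print("mat",cv2.minEnclosingCircle(P[m][:,:2].astype(np.float32)*1000),np.median(P[m],0).round(3))
E
```

```text
top plate 1210 [0.4497 0.255  0.0987] [ 0.0738 -0.6083  0.7903] tilt 37.8 yaw uphill 96.9 [0.422 0.181 0.042] [0.478 0.322 0.151]
((450.8910217285156, 251.63009643554688), (46.22715759277344, 138.7205352783203), 5.61288595199585)
base ((448.75555419921875, 270.0521240234375), (295.4269714355469, 216.76113891601562), 89.3678970336914)
flask body 1127 ((482.7637939453125, -223.68917846679688), (138.18544006347656, 58.73679733276367), 88.93585968017578) [ 0.482 -0.237  0.107]
cap 78 [ 0.483 -0.166  0.104] [ 0.471 -0.176  0.098] [ 0.493 -0.156  0.109]
warmer ((489.8258361816406, -224.00917053222656), (190.87017822265625, 149.3809814453125), 89.85099029541016)
bcap 254 ((443.7460632324219, 114.75358581542969), 20.361980438232422) [0.4432 0.1148 0.1643]
mat ((580.9769287109375, 5.588478088378906), 59.23764419555664) [0.581 0.006 0.004]
scene plate 568 [0.4561 0.2507 0.0969] [-0.003  -0.6114  0.7913] tilt 37.7 yaw uphill 89.7 [0.425 0.176 0.039] [0.485 0.32  0.15 ]
((456.1357116699219, 248.41110229492188), (48.44013214111328, 144.68324279785156), 6.5586323738098145)
base ((450.4687194824219, 269.8782043457031), (219.0199737548828, 299.57550048828125), 0.008888420648872852)
flask body 762 ((486.5667724609375, -222.80348205566406), (140.19430541992188, 63.408382415771484), 88.44891357421875) [ 0.491 -0.242  0.109]
cap 48 [ 0.493 -0.167  0.105] [ 0.479 -0.179  0.098] [ 0.502 -0.158  0.111]
warmer ((495.965576171875, -224.7174072265625), (194.60267639160156, 153.1569366455078), 88.8858413696289)
bcap 127 ((447.7890625, 116.6763916015625), 24.53977394104004) [0.4485 0.1113 0.1662]
mat ((587.2001953125, 4.4194416999816895), 64.36820983886719) [0.587 0.004 0.006]
```

Emit:
play_rows:
  plan:
    - [85, [-0.914, -0.744, -0.12], 0.37]
    - [85, [-0.914, -0.744, -0.12], 0.37]
    - [85, [-0.914, -0.744, -0.12], 0.37]
    - [85, [-0.914, -0.744, -0.12], 0.37]
    - [85, [-0.914, -0.744, -0.12], 0.37]
    - [85, [-0.914, -0.744, -0.12], 0.37]
    - [85, [-0.914, -0.744, -0.12], 0.37]
    - [85, [-0.914, -0.744, -0.12], 0.37]
    - [85, [-0.914, -0.744, -0.12], 0.37]
    - [85, [-0.914, -0.744, -0.12], 0.37]

```text
time_s: 2.2
eef_pos: [0.4461, 0.1108, 0.2801]
eef_rot: [0.001, 0.705, 0.71, 0.0]
wrist_force: [0.1, 0.3, 0.1]
opening: 0.993
grasp_force: 0.0
```

Emit:
play_rows:
  plan:
    - [85, [0, 0, 0], 0]
    - [85, [0, 0, 0], 0]
    - [85, [0, 0, 0], 0]

```text
time_s: 2.5
eef_pos: [0.4439, 0.115, 0.2791]
eef_rot: [-0.0, 0.703, 0.711, -0.0]
wrist_force: [-0.1, 0.3, -0.3]
opening: 0.997
grasp_force: 0.0
```

```bash
python3 - <<'E'
from h import *
T,o=tool();print(T.round(4),o["time_s"],o["q"].round(2))
p=camera("wrist");save(p,"w1");P,u,v=pts(p,None,T)
print(np.array(p["T_tool_cam"]).round(3))
m=((P>[.38,.05,.15])&(P<[.5,.17,.18])).all(1);print("bcap",m.sum(),cv2.minEnclosingCircle(P[m][:,:2].astype(np.float32)*1000),np.median(P[m],0).round(4),P[m].min(0),P[m].max(0))
E
```

```text
[[-1.150e-02  9.999e-01 -6.000e-04  4.439e-01]
 [ 9.999e-01  1.150e-02  4.000e-04  1.150e-01]
 [ 4.000e-04 -6.000e-04 -1.000e+00  2.791e-01]
 [ 0.000e+00  0.000e+00  0.000e+00  1.000e+00]] 2.5 [-0.01 -0.13  1.83  0.    1.44 -0.02]
[[ 0.001 -0.947 -0.321  0.083]
 [ 1.     0.001  0.    -0.001]
 [-0.    -0.321  0.947 -0.143]
 [ 0.     0.     0.     1.   ]]
bcap 3035 ((442.9588317871094, 116.04231262207031), 19.91411018371582) [0.4431 0.118  0.1655] [0.42400818 0.09621236 0.15011618] [0.46265434 0.13595617 0.16851845]
```

View pics/w1.png

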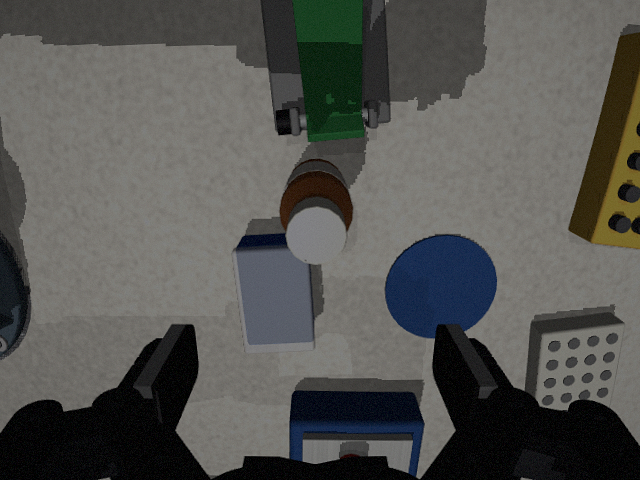

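Emit:
play_rows:
  plan:
    - [85, [0.003, -0.002, 0.1], 0]
    - [85, [0.003, -0.002, 0.2], 0]
    - [85, [0.003, -0.002, 0.3], 0]
    - [85, [0.003, -0.002, 0.365], 0]
    - [85, [0.003, -0.002, 0.365], 0]
    - [38, [0.003, -0.002, 0.365], 0]
    - [30, [0.003, -0.002, 0.365], 0]
    - [30, [0.003, -0.002, 0.365], 0]
    - [30, [0.003, -0.002, 0.365], 0]
    - [30, [0.003, -0.002, 0.365], 0]

```text
time_s: 3.55
eef_pos: [0.4451, 0.1154, 0.1354]
eef_rot: [0.001, 0.703, 0.711, 0.001]
wrist_force: [-1.6, -0.2, 6.3]
opening: 0.443
grasp_force: 60.0
```

Emit:
play_rows:
  plan:
    - [30, [0, 0, 0], 0]
    - [30, [0, 0, 0], 0]
    - [30, [0, 0, 0], 0]

```text
time_s: 3.85
eef_pos: [0.4451, 0.1154, 0.1354]
eef_rot: [0.001, 0.703, 0.711, 0.001]
wrist_force: [-1.3, 0.5, 6.3]
opening: 0.452
grasp_force: 60.0
```

Emit:
play_rows:
  plan:
    - [30, [0, 0, -0.08], 0]
    - [30, [0, 0, -0.15], 0]
    - [30, [-0.04, 0.05, -0.15], 0]
    - [30, [-0.1, 0.125, -0.15], 0]
    - [30, [-0.17, 0.21, -0.15], 0]
    - [30, [-0.23, 0.29, -0.15], 0]
    - [30, [-0.275, 0.342, -0.15], 0]
    - [30, [-0.275, 0.342, -0.15], 0]
    - [30, [-0.275, 0.342, -0.08], 0]
    - [30, [-0.275, 0.342, -0.03], 0]

```text
time_s: 4.85
eef_pos: [0.5812, 0.007, 0.1448]
eef_rot: [-0.0, 0.703, 0.711, 0.0]
wrist_force: [-0.4, -0.1, -3.0]
opening: 0.448
grasp_force: 61.9
```

Emit:
play_rows:
  plan:
    - [30, [0, 0, 0], 0]
    - [30, [0, 0, 0.01], 0]
    - [30, [0, 0, 0.017], 0]
    - [30, [0, 0, 0.017], 0]

```text
time_s: 5.25
eef_pos: [0.5822, 0.0069, 0.1395]
eef_rot: [0.001, 0.703, 0.711, 0.0]
wrist_force: [-0.3, 0.3, -2.8]
opening: 0.452
grasp_force: 62.2
```

Emit:
play_rows:
  plan:
    - [30, [0, 0, 0.003], 0]
    - [30, [0, 0, 0.003], 0]
    - [30, [0, 0, 0.003], 0]

```text
time_s: 5.55
eef_pos: [0.5825, 0.0067, 0.1395]
eef_rot: [0.001, 0.703, 0.711, 0.001]
wrist_force: [-2.4, -0.2, 5.7]
opening: 0.447
grasp_force: 63.1
```

Emit:
play_rows:
  plan:
    - [85, [0, 0, 0], 0]
    - [85, [0, 0, 0], 0]
    - [85, [0, 0, 0], 0]
    - [85, [0, 0, -0.1], 0]
    - [85, [0, 0, -0.2], 0]
    - [85, [0, 0, -0.35], 0]
    - [85, [0, 0, -0.35], 0]
    - [85, [-0.62, -0.245, -0.35], 0]
    - [85, [-0.62, -0.245, -0.35], 0]
    - [85, [-0.62, -0.245, -0.35], 0]

```text
time_s: 6.55
eef_pos: [0.5273, -0.1342, 0.2771]
eef_rot: [0.0, 0.703, 0.711, 0.0]
wrist_force: [0.5, 0.0, 0.4]
opening: 0.994
grasp_force: 0.0
```

Emit:
play_rows:
  plan:
    - [85, [-0.26, -0.1, 0], 0]
    - [85, [-0.26, -0.1, 0], 0]
    - [85, [-0.26, -0.1, 0], 0]
    - [85, [-0.26, -0.1, 0], 0]
    - [85, [-0.26, -0.1, 0], 0]

```text
time_s: 7.05
eef_pos: [0.4894, -0.2368, 0.277]
eef_rot: [-0.0, 0.703, 0.711, 0.0]
wrist_force: [-0.2, 1.2, -0.9]
opening: 0.999
grasp_force: 0.0
```

```bash
python3 - <<'E'
from h import *
T,o=tool();print(T.round(4),o["time_s"],o["q"].round(2))
p=camera("wrist");save(p,"w2");P,u,v=pts(p,None,T);hsv=cv2.cvtColor(p["image"],cv2.COLOR_RGB2HSV)[v,u].astype(int)
t=camera("top");Q,_,_=pts(t)
m=((Q>[.5,-.08,.14])&(Q<[.67,.09,.18])).all(1);print("bottle",cv2.minEnclosingCircle(Q[m][:,:2].astype(np.float32)*1000),Q[m].max(0))
m=((P>[.40,-.40,.100])&(P<[.58,-.1,.125])).all(1)
k=m&(P[:,2]>.1035)&(hsv[:,1]<150);print("body",k.sum(),cv2.minAreaRect(P[k][:,:2].astype(np.float32)*1000),np.median(P[k],0),P[k].min(0),P[k].max(0))
k=m&(hsv[:,1]>190);print("cap",k.sum(),np.median(P[k],0).round(4),P[k].min(0).round(3),P[k].max(0).round(3))
m=((P>[.38,-.40,.06])&(P<[.6,-.08,.08])).all(1);print("warmer",np.median(P[m],0),cv2.minAreaRect(P[m][:,:2].astype(np.float32)*1000))
E
```

```text
[[-1.060e-02  9.999e-01 -1.000e-04  4.894e-01]
 [ 9.999e-01  1.060e-02  1.000e-03 -2.368e-01]
 [ 1.000e-03 -1.000e-04 -1.000e+00  2.770e-01]
 [ 0.000e+00  0.000e+00  0.000e+00  1.000e+00]] 7.05 [-0.67  0.07  1.63  0.    1.44 -0.68]
bottle ((580.5662231445312, 8.336636543273926), 20.07559585571289) [0.59975876 0.02644859 0.17632186]
body 9739 ((483.0526123046875, -224.13995361328125), (136.04714965820312, 57.34140396118164), 88.73951721191406) [ 0.48257754 -0.23536709  0.10845593] [ 0.45295793 -0.29198161  0.10350569] [ 0.51209973 -0.15601847  0.1111803 ]
cap 853 [ 0.4838 -0.1665  0.1042] [ 0.472 -0.178  0.1  ] [ 0.496 -0.156  0.108]
warmer [ 0.51621055 -0.19878903  0.06851195] ((490.3273010253906, -225.05950927734375), (178.98643493652344, 138.60377502441406), 89.32901763916016)
```

View pics/w2.png

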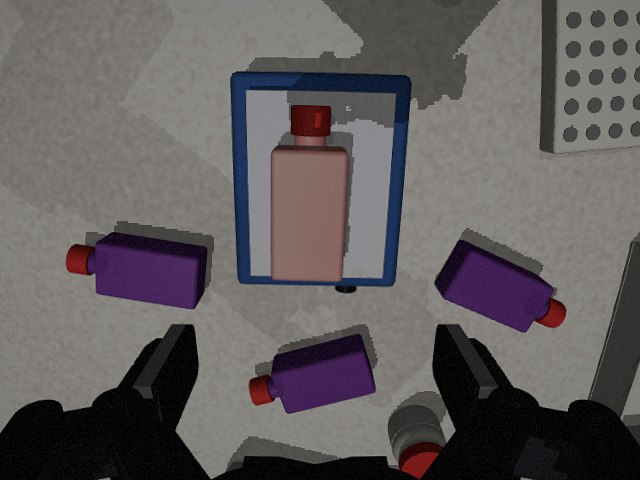

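Emit:
play_rows:
  plan:
    - [85, [0.0625, -0.016, 0.1], 0.009]
    - [85, [0.0625, -0.016, 0.2], 0.009]
    - [85, [0.0625, -0.016, 0.3], 0.009]
    - [85, [0.0625, -0.016, 0.4], 0.009]
    - [85, [0.0625, -0.016, 0.48], 0.009]
    - [85, [0.0625, -0.016, 0.5175], 0.009]
    - [85, [0.0625, -0.016, 0.5175], 0.009]
    - [85, [0.0625, -0.016, 0.5175], 0.009]

```text
time_s: 7.95
eef_pos: [0.4832, -0.2118, 0.0707]
eef_rot: [0.0, 0.713, 0.702, 0.0]
wrist_force: [-0.5, -0.7, -0.3]
opening: 0.993
grasp_force: 0.0
```

Emit:
play_rows:
  plan:
    - [65, [0, 0, 0], 0]
    - [60, [0, 0, 0], 0]
    - [50, [0, 0, 0], 0]
    - [50, [0, 0, 0], 0]
    - [50, [0, 0, 0], 0]
    - [50, [0, 0, 0], 0]

```text
time_s: 8.55
eef_pos: [0.4837, -0.2134, 0.072]
eef_rot: [0.002, 0.713, 0.701, 0.0]
wrist_force: [1.0, 1.3, 7.0]
opening: 0.67
grasp_force: 65.5
```

Emit:
play_rows:
  plan:
    - [50, [0, 0, -0.05], 0]
    - [50, [0, 0, -0.15], 0]
    - [50, [0, 0, -0.25], 0]
    - [50, [0, 0, -0.35], 0]
    - [50, [0, 0, -0.45], 0]
    - [50, [0, 0, -0.52], 0]
    - [50, [0.08, -0.01, -0.57], -0.01]
    - [50, [0.18, -0.02, -0.57], -0.02]
    - [50, [0.28, -0.035, -0.57], -0.03]
    - [50, [0.38, -0.05, -0.57], -0.035]

```text
time_s: 9.55
eef_pos: [0.4644, -0.0591, 0.2983]
eef_rot: [-0.0, 0.674, 0.739, 0.0]
wrist_force: [0.4, 0.4, -1.5]
opening: 0.672
grasp_force: 65.3
```

Emit:
play_rows:
  plan:
    - [50, [0.1, -0.01, 0], 0]
    - [50, [0.2, -0.02, 0], 0]
    - [50, [0.3, -0.03, 0], 0]
    - [50, [0.36, -0.04, 0], 0]
    - [50, [0.4, -0.045, 0], 0]
    - [50, [0.4, -0.045, 0], 0]
    - [50, [0.4, -0.045, 0], 0]

```text
time_s: 10.25
eef_pos: [0.4322, 0.0971, 0.2982]
eef_rot: [0.0, 0.673, 0.739, -0.0]
wrist_force: [-0.1, -0.5, -3.3]
opening: 0.666
grasp_force: 65.3
```

```bash
python3 - <<'E'
from h import *
T,o=tool();print(T.round(4),o["time_s"],o["opening"],o["wrist_force"].round(1),o["torque"].round(2))
p=camera("wrist");save(p,"w3");P,u,v=pts(p,None,T);hsv=cv2.cvtColor(p["image"],cv2.COLOR_RGB2HSV)[v,u].astype(int)
m=((P>[.36,.14,.02])&(P<[.55,.42,.2])).all(1)&(hsv[:,0]>50)&(hsv[:,0]<75)&(hsv[:,1]>150)
Q=P[m]
for _ in range(5):
    ce=np.median(Q,0);ce=Q.mean(0);n=np.linalg.svd(Q-ce,full_matrices=False)[2][2];n*=np.sign(n[2]);Q=Q[abs((Q-ce)@n)<.004]
print("plate",len(Q),ce.round(4),n.round(4),"tilt",np.degrees(np.arccos(n[2])).round(2),"yaw",np.degrees(np.arctan2(-n[1],-n[0])).round(1),Q.min(0).round(3),Q.max(0).round(3))
print(cv2.minAreaRect(Q[:,:2].astype(np.float32)*1000))
# centreline by y-slices
ys=np.arange(Q[:,1].min()+.01,Q[:,1].max()-.01,.008)
mid=np.array([[ (Q[s,0].min()+Q[s,0].max())/2,y,Q[s,0].max()-Q[s,0].min(),np.median(Q[s,2])] for y in ys for s in [abs(Q[:,1]-y)<.002]]);print(mid.round(4))
E
```

```text
[[-9.300e-02  9.957e-01 -1.000e-04  4.322e-01]
 [ 9.957e-01  9.300e-02 -4.000e-04  9.710e-02]
 [-4.000e-04 -1.000e-04 -1.000e+00  2.982e-01]
 [ 0.000e+00  0.000e+00  0.000e+00  1.000e+00]] 10.25 0.6655814792934279 [-0.1 -0.5 -3.3] [ 0.05 -0.02 -0.02]
plate 3240 [0.4528 0.231  0.0808] [ 0.0626 -0.5988  0.7985] tilt 37.01 yaw 96.0 [0.427 0.181 0.047] [0.48  0.258 0.101]
((453.979248046875, 219.2380828857422), (47.64710235595703, 73.53850555419922), 6.16461181640625)
[[0.4501 0.1908 0.0123 0.0534]
 [0.4525 0.1988 0.0379 0.0579]
 [0.4551 0.2068 0.0457 0.0625]
 [0.4543 0.2148 0.0476 0.068 ]
 [0.4536 0.2228 0.0478 0.0742]
 [0.4527 0.2308 0.0468 0.0806]
 [0.4519 0.2388 0.0472 0.087 ]
 [0.4509 0.2468 0.0474 0.093 ]]
```

View pics/w3.png

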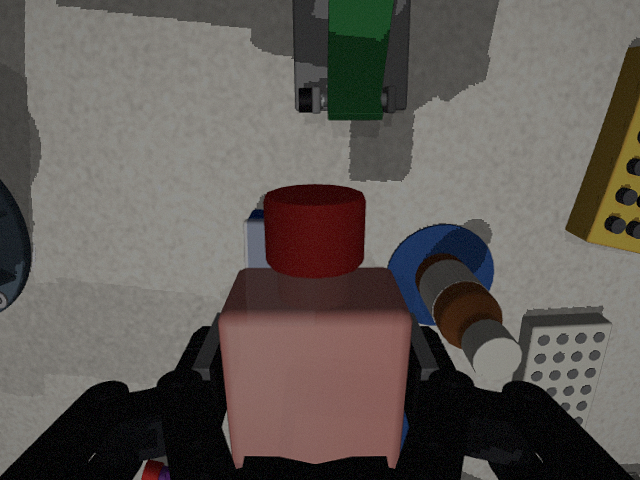

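Emit:
play_rows:
  plan:
    - [50, [0.08, 0.02, 0], -0.004]
    - [50, [0.18, 0.04, 0], -0.004]
    - [50, [0.28, 0.065, 0], -0.004]
    - [50, [0.348, 0.082, 0.03], -0.004]
    - [50, [0.348, 0.082, 0.1], -0.004]
    - [50, [0.348, 0.082, 0.18], -0.004]
    - [50, [0.348, 0.082, 0.25], -0.004]
    - [50, [0.348, 0.082, 0.31], -0.004]
    - [50, [0.348, 0.082, 0.345], -0.004]
    - [50, [0.348, 0.082, 0.345], -0.004]

```text
time_s: 11.3
eef_pos: [0.4513, 0.2376, 0.1582]
eef_rot: [-0.001, 0.67, 0.743, -0.002]
wrist_force: [-0.2, -0.4, -2.3]
opening: 0.669
grasp_force: 65.2
```

```bash
python3 - <<'E'
from h import *
T,o=tool();print(T.round(4),o["time_s"],o["wrist_force"].round(1),o["torque"].round(2))
p=camera("wrist");P,u,v=pts(p,None,T);hsv=cv2.cvtColor(p["image"],cv2.COLOR_RGB2HSV)[v,u].astype(int)
I=np.linalg.inv(T);L=P@I[:3,:3].T+I[:3,3]
m=((L>[-.08,-.035,-.06])&(L<[.08,.035,.02])).all(1)&((hsv[:,0]<12)|(hsv[:,0]>170))&(hsv[:,1]<150)&(hsv[:,1]>40)
Q=P[m];
for _ in range(5):
    ce=Q.mean(0);n=np.linalg.svd(Q-ce,full_matrices=False)[2][2];n*=np.sign(n[2]);Q=Q[abs((Q-ce)@n)<.003]
l=L[m];print("flask top",len(Q),ce,n.round(3),np.degrees(np.arccos(n[2])), l.min(0).round(4),l.max(0).round(4))
m=((P>[.36,.14,.02])&(P<[.55,.42,.2])).all(1)&(hsv[:,0]>50)&(hsv[:,0]<75)&(hsv[:,1]>150);Q=P[m]
if len(Q)>200:
  for _ in range(5):
    ce=Q.mean(0);n=np.linalg.svd(Q-ce,full_matrices=False)[2][2];n*=np.sign(n[2]);Q=Q[abs((Q-ce)@n)<.003]
  print("plate",len(Q),ce.round(4),n.round(3),np.degrees(np.arccos(n[2])),Q.min(0),Q.max(0),cv2.minAreaRect(Q[:,:2].astype(np.float32)*1000))
E
```

```text
[[-1.033e-01  9.946e-01 -4.300e-03  4.513e-01]
 [ 9.947e-01  1.033e-01 -1.300e-03  2.376e-01]
 [-8.000e-04 -4.400e-03 -1.000e+00  1.582e-01]
 [ 0.000e+00  0.000e+00  0.000e+00  1.000e+00]] 11.3 [-0.2 -0.4 -2.3] [ 0.07  0.01 -0.01]
flask top 16490 [0.45051129 0.23559205 0.19379975] [-0.006  0.105  0.994] 6.029838370596165 [-0.035  -0.0348 -0.0599] [ 0.0573  0.035  -0.    ]
plate 3565 [0.4442 0.3085 0.1407] [ 0.109 -0.474  0.874] 29.117460854817132 [0.42004917 0.29362183 0.1286002 ] [0.46971718 0.3239297  0.14891861] ((444.9523010253906, 306.3215637207031), (47.576480865478516, 30.335973739624023), 6.3063225746154785)
```

Emit:
play_rows:
  plan:
    - [50, [0, 0, 0.025], 0]
    - [50, [0, 0, 0.05], 0]
    - [50, [0, 0, 0.06], 0]
    - [50, [0, 0, 0.07], 0]
    - [50, [0, 0, 0.07], 0]

```text
time_s: 11.85
eef_pos: [0.452, 0.2388, 0.1318]
eef_rot: [-0.0, 0.669, 0.743, -0.0]
wrist_force: [-0.3, 0.5, -2.0]
opening: 0.672
grasp_force: 65.3
```

Emit:
play_rows:
  plan:
    - [50, [0, 0, 0.006], 0]
    - [50, [0, 0, 0.012], 0]
    - [50, [0, 0, 0.018], 0]

```text
time_s: 12.15
eef_pos: [0.453, 0.2389, 0.1262]
eef_rot: [0.0, 0.669, 0.743, 0.001]
wrist_force: [-4.6, -6.6, 8.5]
opening: 0.671
grasp_force: 66.6
```

Emit:
play_rows:
  plan:
    - [50, [0, 0, 0.006], 0]
    - [50, [0, 0, 0.012], 0]
    - [50, [0, 0, 0.012], 0]

```text
time_s: 12.45
eef_pos: [0.4532, 0.2378, 0.1217]
eef_rot: [0.001, 0.669, 0.743, -0.0]
wrist_force: [-4.0, -7.9, 10.1]
opening: 0.669
grasp_force: 67.8
```

Emit:
play_rows:
  plan:
    - [50, [0, 0, 0.006], 0]
    - [50, [0, 0, 0.012], 0]
    - [50, [0, 0, 0.018], 0]
    - [50, [0, 0, 0.024], 0]
    - [50, [0, 0, 0.024], 0]

```text
time_s: 12.95
eef_pos: [0.4533, 0.2367, 0.1119]
eef_rot: [0.002, 0.669, 0.743, -0.001]
wrist_force: [-1.3, -14.7, 9.6]
opening: 0.67
grasp_force: 70.6
```

Emit:
play_rows:
  plan:
    - [50, [0, 0, 0.006], 0]
    - [50, [0, 0, 0.012], 0]
    - [50, [0, 0, 0.018], 0]
    - [50, [0, 0, 0.018], 0]

```text
time_s: 13.35
eef_pos: [0.4532, 0.2368, 0.1046]
eef_rot: [0.002, 0.669, 0.743, -0.001]
wrist_force: [-3.4, -11.9, 7.9]
opening: 0.671
grasp_force: 73.5
```

Emit:
play_rows:
  plan:
    - [50, [-0.002, 0, 0.005], 0]
    - [50, [-0.004, 0, 0.01], 0]
    - [50, [-0.006, 0, 0.015], 0]
    - [50, [-0.006, 0, 0.015], 0]

```text
time_s: 13.75
eef_pos: [0.4548, 0.2362, 0.0995]
eef_rot: [0.002, 0.669, 0.743, 0.001]
wrist_force: [0.7, -5.2, 8.6]
opening: 0.668
grasp_force: 74.6
```

```bash
python3 - <<'E'
from h import *
T,o=tool();print(o["eef_pos"].round(4),o["time_s"],o["wrist_force"].round(1),o["torque"].round(2))
s=camera("scene");im=s["image"][130:290,270:430];cv2.imwrite("pics/s1.png",cv2.cvtColor(cv2.resize(im,(640,640),interpolation=3)[:600],cv2.COLOR_RGB2BGR))
for p in (s,camera("top")):
    P,u,v=pts(p);hsv=cv2.cvtColor(p["image"],cv2.COLOR_RGB2HSV)[v,u].astype(int)
    b=((P>[.36,.14,.05])&(P<[.55,.42,.25])).all(1)
    red=((hsv[:,0]<8)|(hsv[:,0]>172))&(hsv[:,1]>190); pink=((hsv[:,0]<12)|(hsv[:,0]>170))&(hsv[:,1]>40)&(hsv[:,1]<160)
    for k in(red,pink):
        if (b&k).sum()>10: print((b&k).sum(),np.median(P[b&k],0).round(4),P[b&k].min(0).round(3),P[b&k].max(0).round(3))
E
```

```text
[0.4548 0.2362 0.0995] 13.75 [ 0.7 -5.2  8.6] [-0.23  0.07 -0.07]
694 [0.4658 0.2019 0.12  ] [0.401 0.157 0.068] [0.494 0.268 0.206]
633 [0.4571 0.1863 0.1137] [0.427 0.157 0.079] [0.488 0.214 0.131]
```

View pics/s1.png

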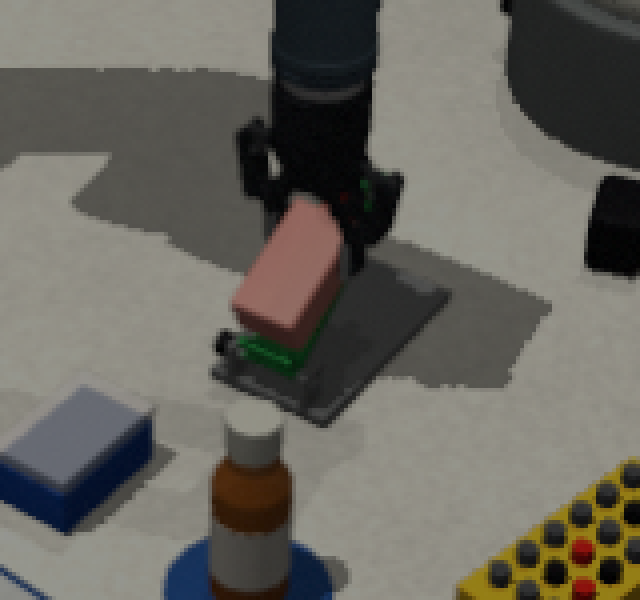

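Emit:
play_rows:
  plan:
    - [50, [-0.001, 0, 0.004], 0]
    - [50, [-0.002, 0, 0.008], 0]
    - [50, [-0.003, 0, 0.008], 0]

```text
time_s: 14.15
eef_pos: [0.4556, 0.2354, 0.0979]
eef_rot: [0.002, 0.669, 0.743, 0.002]
wrist_force: [-4.3, -3.3, 19.0]
opening: 0.674
grasp_force: 76.3
```

Emit:
play_rows:
  plan:
    - [50, [-0.001, 0, 0.003], 0]
    - [50, [-0.002, 0, 0.006], 0]
    - [50, [-0.002, 0, 0.006], 0]

```text
time_s: 14.45
eef_pos: [0.456, 0.2344, 0.0956]
eef_rot: [0.002, 0.669, 0.743, 0.002]
wrist_force: [-2.7, -5.8, 19.9]
opening: 0.673
grasp_force: 77.1
```

Emit:
play_rows:
  plan:
    - [50, [0, 0, 0.003], 0]
    - [50, [0, 0, 0.005], 0]
    - [50, [0, 0, 0.005], 0]

```text
time_s: 14.75
eef_pos: [0.4561, 0.2341, 0.0938]
eef_rot: [0.003, 0.669, 0.743, 0.002]
wrist_force: [-3.6, -8.3, 22.2]
opening: 0.67
grasp_force: 78.3
```

```bash
python3 - <<'E'
from h import *
T,o=tool();print(o["eef_pos"].round(4),o["time_s"],o["wrist_force"].round(1),o["torque"].round(2))
for c in("scene","top"):
    p=camera(c)
    M=[m for m in masks_of(p,"flask") if 1]
    for m in M:
        P,_,_=pts(p,m["mask"]); 
        if len(P)<30 or np.median(P[:,1])<.1: continue
        hsv=cv2.cvtColor(p["image"],cv2.COLOR_RGB2HSV)
        k=m["mask"]&(hsv[...,1]<150)&((hsv[...,0]<12)|(hsv[...,0]>170)); Q,_,_=pts(p,k)
        Q0=Q
        for t in(.01,.006,.004,.004,.004):
            ce=Q.mean(0);n=np.linalg.svd(Q-ce,full_matrices=False)[2][2];n*=np.sign(n[2]);Q=Q0[abs((Q0-ce)@n)<t]
        print(c,m["conf"],len(Q0),len(Q),ce.round(4),n.round(3),np.degrees(np.arccos(n[2])).round(1),Q0.min(0).round(3),Q0.max(0).round(3))
E
```

```text
[0.4561 0.2341 0.0938] 14.75 [-3.6 -8.3 22.2] [-0.49  0.76  0.19]
scene 0.94 666 380 [0.4618 0.2025 0.1149] [-0.016 -0.567  0.824] 34.6 [ 0.315  0.155 -0.001] [0.496 0.407 0.16 ]
top 0.66 534 468 [0.4599 0.186  0.1035] [ 0.056 -0.526  0.848] 32.0 [0.429 0.161 0.084] [0.488 0.212 0.122]
```

Emit:
play_rows:
  plan:
    - [50, [0.0008, 0, 0.001], 0]
    - [50, [0.0015, 0, 0.002], 0]
    - [50, [0.0015, 0, 0.002], 0]

```text
time_s: 15.25
eef_pos: [0.4562, 0.2341, 0.0938]
eef_rot: [0.003, 0.669, 0.743, 0.002]
wrist_force: [-5.9, -13.2, 28.8]
opening: 0.669
grasp_force: 79.1
```

Emit:
play_rows:
  plan:
    - [50, [0.0008, 0, 0.001], 0]
    - [50, [0.0015, 0, 0.002], 0]
    - [50, [0.0015, 0, 0.002], 0]

```text
time_s: 15.55
eef_pos: [0.4561, 0.2341, 0.093]
eef_rot: [0.003, 0.669, 0.743, 0.001]
wrist_force: [-6.4, -16.9, 30.8]
opening: 0.669
grasp_force: 79.6
```

Emit:
play_rows:
  plan:
    - [50, [0.0008, 0, 0.001], 0]
    - [50, [0.0015, 0, 0.002], 0]
    - [50, [0.0015, 0, 0.002], 0]

```text
time_s: 15.85
eef_pos: [0.4562, 0.2341, 0.0927]
eef_rot: [0.004, 0.669, 0.743, 0.001]
wrist_force: [-8.6, -19.5, 35.5]
opening: 0.67
grasp_force: 80.3
```

```bash
python3 - <<'E'
from h import *
T,o=tool();print(o["torque"].round(2))
for c in("scene","top","wrist"):
    p=camera(c);hsv=cv2.cvtColor(p["image"],cv2.COLOR_RGB2HSV)
    Q,u,v=pts(p,(hsv[...,1]<150)&(hsv[...,1]>40)&((hsv[...,0]<12)|(hsv[...,0]>170)),T)
    Q0=Q[((Q>[.38,.14,.06])&(Q<[.54,.33,.19])).all(1)]; Q=Q0[Q0[:,2]>.1] if c!="wrist" else Q0
    for t in(.008,.005,.003,.003,.003,.003):
        ce=Q.mean(0);n=np.linalg.svd(Q-ce,full_matrices=False)[2][2];n*=np.sign(n[2]);Q=Q0[abs((Q0-ce)@n)<t]
    print(c,len(Q0),len(Q),ce.round(4),n.round(3),np.degrees(np.arccos(n[2])).round(1),Q.min(0).round(3),Q.max(0).round(3))
    if c=="scene": cv2.imwrite("pics/s2.png",cv2.cvtColor(cv2.resize(p["image"][165:235,310:390],(800,700),interpolation=2)[:600],cv2.COLOR_RGB2BGR))
E
```

```text
[-1.9   1.6   0.28]
scene 692 307 [0.4603 0.2042 0.1141] [ 0.02  -0.573  0.82 ] 35.0 [0.428 0.162 0.082] [0.496 0.249 0.145]
top 603 457 [0.4603 0.1872 0.1017] [ 0.043 -0.556  0.83 ] 33.9 [0.43  0.159 0.082] [0.49  0.213 0.121]
wrist 25842 14560 [0.456  0.2235 0.1266] [ 0.057 -0.538  0.841] 32.7 [0.4   0.162 0.086] [0.511 0.259 0.147]
```

View pics/s2.png

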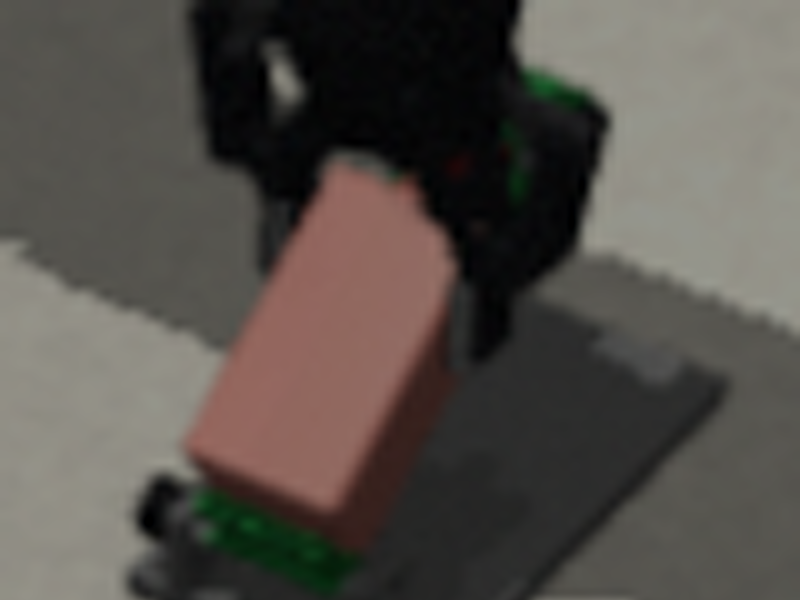

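Emit:
play_rows:
  plan:
    - [50, [0.004, 0, -0.004], 0]
    - [50, [0.008, 0, -0.007], 0]
    - [50, [0.012, 0, -0.01], 0]
    - [50, [0.012, 0, -0.01], 0]

```text
time_s: 16.4
eef_pos: [0.4559, 0.2351, 0.0941]
eef_rot: [0.006, 0.669, 0.743, -0.002]
wrist_force: [2.0, -33.3, 15.5]
opening: 0.666
grasp_force: 77.5
```

Emit:
play_rows:
  plan:
    - [50, [0.0015, 0, 0.002], 0]
    - [50, [0.003, 0, 0.004], 0]
    - [50, [0.003, 0, 0.004], 0]

```text
time_s: 16.7
eef_pos: [0.456, 0.2351, 0.0939]
eef_rot: [0.006, 0.669, 0.744, -0.003]
wrist_force: [-4.1, -41.0, 30.1]
opening: 0.672
grasp_force: 79.7
```

```bash
cat > ang.py <<'E'
from h import *
T,o=tool();print(o["eef_pos"].round(4),o["wrist_force"].round(1),o["torque"].round(2),o["time_s"])
for c in("scene","top","wrist"):
    p=camera(c);hsv=cv2.cvtColor(p["image"],cv2.COLOR_RGB2HSV)
    Q,u,v=pts(p,(hsv[...,1]<150)&(hsv[...,1]>40)&((hsv[...,0]<12)|(hsv[...,0]>170)),T)
    Q0=Q[((Q>[.38,.14,.06])&(Q<[.54,.33,.19])).all(1)]; Q=Q0[Q0[:,2]>.1] if c!="wrist" else Q0
    for t in(.008,.005,.003,.003,.003,.003):
        ce=Q.mean(0);n=np.linalg.svd(Q-ce,full_matrices=False)[2][2];n*=np.sign(n[2]);Q=Q0[abs((Q0-ce)@n)<t]
    print(c,len(Q0),len(Q),ce.round(4),n.round(3),np.degrees(np.arccos(n[2])).round(1),Q.min(0).round(3),Q.max(0).round(3))
E
python3 ang.py
```

```text
[0.456  0.2351 0.0939] [ -4.1 -41.   30.1] [-5.3   0.63  0.19] 16.7
scene 685 305 [0.4594 0.2044 0.1156] [ 0.054 -0.551  0.833] 33.6 [0.427 0.161 0.086] [0.494 0.249 0.146]
top 643 483 [0.4588 0.1894 0.1046] [ 0.058 -0.549  0.834] 33.5 [0.429 0.161 0.085] [0.49  0.217 0.124]
wrist 25979 14631 [0.4558 0.2247 0.1279] [ 0.057 -0.528  0.847] 32.1 [0.397 0.161 0.087] [0.507 0.26  0.148]
```

Emit:
play_rows:
  plan:
    - [50, [-0.01, 0, -0.015], 0]
    - [50, [-0.008, 0, -0.027], 0]
    - [50, [-0.005, -0.005, -0.03], 0]
    - [50, [-0.005, -0.01, -0.03], 0]
    - [50, [-0.005, -0.01, -0.03], 0]

```text
time_s: 17.35
eef_pos: [0.4472, 0.2403, 0.1013]
eef_rot: [-0.0, 0.669, 0.744, -0.0]
wrist_force: [0.2, 0.1, -3.2]
opening: 0.666
grasp_force: 75.9
```

```bash
python3 ang.py
```

```text
[0.4472 0.2403 0.1013] [ 0.2  0.1 -3.2] [ 0.06  0.04 -0.02] 17.35
scene 686 294 [0.4519 0.209  0.1222] [ 0.056 -0.552  0.832] 33.7 [0.421 0.165 0.093] [0.486 0.255 0.153]
top 612 435 [0.4511 0.1927 0.1103] [ 0.053 -0.548  0.835] 33.4 [0.42  0.165 0.092] [0.482 0.22  0.129]
wrist 26226 14844 [0.4473 0.2296 0.135 ] [ 0.062 -0.535  0.843] 32.6 [0.389 0.167 0.095] [0.498 0.265 0.155]
```

Emit:
play_rows:
  plan:
    - [50, [0, 0.005, 0], 0]
    - [50, [0, 0.005, 0.003], 0]
    - [50, [0, 0.005, 0.006], 0]
    - [50, [0, 0.005, 0.009], 0]
    - [50, [0, 0.005, 0.009], 0]

```text
time_s: 18.0
eef_pos: [0.4503, 0.2399, 0.0983]
eef_rot: [0.0, 0.669, 0.743, -0.0]
wrist_force: [-0.5, -0.6, -1.8]
opening: 0.669
grasp_force: 76.1
```

Emit:
play_rows:
  plan:
    - [50, [0, 0, 0.003], 0]
    - [50, [0, 0, 0.006], 0]
    - [50, [0, 0, 0.006], 0]

```text
time_s: 18.3
eef_pos: [0.4511, 0.2396, 0.0977]
eef_rot: [0.001, 0.669, 0.743, 0.0]
wrist_force: [-4.2, -6.3, 13.0]
opening: 0.672
grasp_force: 77.7
```

```bash
python3 ang.py
```

```text
[0.4511 0.2396 0.0977] [-4.2 -6.3 13. ] [-0.39  0.68  0.09] 18.3
scene 689 292 [0.4565 0.2067 0.1178] [ 0.075 -0.569  0.819] 35.0 [0.424 0.164 0.087] [0.489 0.252 0.151]
top 600 441 [0.4554 0.192  0.1063] [ 0.05  -0.564  0.824] 34.5 [0.424 0.166 0.087] [0.485 0.219 0.126]
wrist 26107 14754 [0.451  0.229  0.1315] [ 0.059 -0.537  0.841] 32.7 [0.392 0.166 0.091] [0.503 0.263 0.152]
```

Emit:
play_rows:
  plan:
    - [50, [0, 0, 0.003], 0]
    - [50, [0, 0, 0.006], 0]
    - [50, [0, 0, 0.006], 0]

```text
time_s: 18.75
eef_pos: [0.4521, 0.2393, 0.0971]
eef_rot: [0.002, 0.669, 0.743, 0.001]
wrist_force: [-8.6, -10.9, 26.6]
opening: 0.672
grasp_force: 79.2
```

Emit:
play_rows:
  plan:
    - [50, [0, 0, 0.003], 0]
    - [50, [0, 0, 0.006], 0]
    - [50, [0, 0, 0.006], 0]

```text
time_s: 19.05
eef_pos: [0.4524, 0.2389, 0.0946]
eef_rot: [0.002, 0.669, 0.743, 0.001]
wrist_force: [-6.5, -12.9, 23.1]
opening: 0.673
grasp_force: 80.1
```

```bash
python3 ang.py
```

```text
[0.4524 0.2389 0.0946] [ -6.5 -12.9  23.1] [-1.06  1.03  0.19] 19.05
scene 677 307 [0.4576 0.2081 0.1135] [ 0.075 -0.61   0.789] 37.9 [0.423 0.167 0.08 ] [0.491 0.252 0.147]
top 574 438 [0.4555 0.1929 0.1013] [ 0.072 -0.61   0.789] 37.9 [0.425 0.167 0.08 ] [0.486 0.217 0.122]
wrist 23050 12029 [0.452  0.2302 0.1299] [ 0.062 -0.587  0.807] 36.2 [0.395 0.168 0.084] [0.507 0.262 0.152]
```

Emit:
play_rows:
  plan:
    - [50, [-0.002, 0, 0.0015], 0]
    - [50, [-0.004, 0, 0.003], 0]
    - [50, [-0.006, 0, 0.0046], 0]
    - [50, [-0.008, 0, 0.006], 0]
    - [50, [-0.008, 0, 0.006], 0]

```text
time_s: 19.7
eef_pos: [0.4541, 0.237, 0.0929]
eef_rot: [0.002, 0.669, 0.743, 0.003]
wrist_force: [-2.7, -5.9, 25.1]
opening: 0.668
grasp_force: 79.7
```

Emit:
play_rows:
  plan:
    - [50, [-0.002, 0, 0.0015], 0]
    - [50, [-0.004, 0, 0.003], 0]
    - [50, [-0.006, 0, 0.0046], 0]
    - [50, [-0.006, 0, 0.0046], 0]

```text
time_s: 20.1
eef_pos: [0.4549, 0.2347, 0.0911]
eef_rot: [0.003, 0.669, 0.743, 0.003]
wrist_force: [-0.8, -5.7, 21.8]
opening: 0.67
grasp_force: 79.6
```

```bash
python3 ang.py
```

```text
[0.4549 0.2347 0.0911] [-0.8 -5.7 21.8] [-0.21  0.56  0.16] 20.1
scene 674 279 [0.4593 0.2055 0.1112] [ 0.074 -0.625  0.777] 39.0 [0.427 0.164 0.077] [0.491 0.245 0.146]
top 558 442 [0.4583 0.1875 0.0967] [ 0.057 -0.605  0.794] 37.4 [0.428 0.162 0.076] [0.489 0.212 0.116]
wrist 23020 12032 [0.4544 0.2259 0.1264] [ 0.058 -0.589  0.806] 36.3 [0.393 0.163 0.08 ] [0.51  0.258 0.148]
```

Emit:
play_rows:
  plan:
    - [50, [-0.003, 0, -0.004], 0]
    - [50, [-0.003, 0, -0.004], 0]

```text
time_s: 20.45
eef_pos: [0.4531, 0.2336, 0.0906]
eef_rot: [0.001, 0.669, 0.743, 0.002]
wrist_force: [-0.4, -1.5, 11.2]
opening: 0.673
grasp_force: 78.3
```

Emit:
play_rows:
  plan:
    - [60, [-0.003, 0, -0.004], 0]
    - [66, [-0.003, 0, -0.004], 0]
    - [72, [-0.003, 0, -0.004], 0]
    - [76, [-0.003, 0, -0.004], 0]
    - [76, [-0.003, 0, -0.004], 0]

```text
time_s: 20.95
eef_pos: [0.4506, 0.232, 0.0897]
eef_rot: [-0.0, 0.669, 0.743, -0.0]
wrist_force: [-0.0, 1.0, -0.3]
opening: 0.891
grasp_force: 0.0
```

```bash
python3 ang.py
```

```text
[0.4506 0.232  0.0897] [-0.   1.  -0.3] [ 0.06 -0.02  0.02] 20.95
scene 695 314 [0.458  0.2036 0.1097] [ 0.053 -0.611  0.79 ] 37.8 [0.427 0.162 0.076] [0.493 0.25  0.144]
top 538 416 [0.4558 0.1864 0.096 ] [ 0.043 -0.603  0.796] 37.2 [0.426 0.162 0.076] [0.486 0.209 0.114]
wrist 23219 12029 [0.4522 0.2251 0.1257] [ 0.063 -0.592  0.804] 36.5 [0.401 0.164 0.08 ] [0.499 0.257 0.148]
```

Emit:
play_rows:
  plan:
    - [76, [0, 0, 0], 0]
    - [76, [0, 0, 0], 0]
    - [76, [0, 0, 0], 0]
    - [76, [0, 0, 0], 0]
    - [76, [0, 0, 0], 0]
    - [76, [0, 0, 0], 0]
    - [76, [0, 0, 0], 0]
    - [76, [0, 0, 0], 0]
    - [76, [0, 0, 0], 0]
    - [76, [0, 0, 0], 0]

```text
time_s: 22.1
eef_pos: [0.451, 0.2321, 0.0901]
eef_rot: [0.0, 0.669, 0.743, 0.0]
wrist_force: [0.5, 0.9, 0.8]
opening: 0.892
grasp_force: 0.0
```

Emit:
play_rows:
  plan:
    - [76, [0, 0, 0], 0]
    - [76, [0, 0, 0], 0]
    - [76, [0, 0, 0], 0]
    - [76, [0, 0, 0], 0]
    - [76, [0, 0, 0], 0]
    - [76, [0, 0, 0], 0]
    - [76, [0, 0, 0], 0]
    - [76, [0, 0, 0], 0]
    - [76, [0, 0, 0], 0]
    - [76, [0, 0, 0], 0]

```text
time_s: 23.1
eef_pos: [0.451, 0.232, 0.09]
eef_rot: [-0.0, 0.669, 0.743, -0.0]
wrist_force: [-0.4, 0.0, 0.5]
opening: 0.89
grasp_force: 0.0
```

```bash
python3 ang.py
```

```text
[0.451 0.232 0.09 ] [-0.4  0.   0.5] [-0.01 -0.01 -0.05] 23.1
scene 702 306 [0.4582 0.2027 0.1099] [ 0.038 -0.622  0.782] 38.5 [0.416 0.161 0.078] [0.492 0.245 0.145]
top 536 422 [0.4563 0.1856 0.095 ] [ 0.07  -0.61   0.789] 37.9 [0.426 0.162 0.077] [0.486 0.209 0.115]
wrist 23313 12077 [0.4523 0.2249 0.1256] [ 0.062 -0.592  0.803] 36.5 [0.397 0.162 0.079] [0.499 0.257 0.148]
```

Emit:
play_rows:
  plan:
    - [76, [0, 0, 0], 0]
    - [76, [0, 0, 0], 0]
    - [76, [0, 0.004, 0], 0]
    - [70, [0, 0.004, 0], 0]
    - [60, [0, 0.004, 0], 0]
    - [50, [0, 0.004, 0], 0]
    - [50, [0, 0.004, 0], 0]
    - [50, [0, 0.004, 0], 0]
    - [50, [0, 0.004, 0], 0]
    - [50, [0, 0.004, 0], 0]

```text
time_s: 24.25
eef_pos: [0.4529, 0.2323, 0.0903]
eef_rot: [0.0, 0.669, 0.743, 0.0]
wrist_force: [1.5, 0.1, 3.0]
opening: 0.672
grasp_force: 64.5
```

Emit:
play_rows:
  plan:
    - [50, [0, 0, -0.02], 0]
    - [50, [0, 0, -0.06], 0]
    - [50, [0, 0, -0.12], 0]
    - [50, [0, 0, -0.2], 0]
    - [50, [0, 0, -0.28], 0]
    - [50, [0, 0, -0.37], 0]
    - [50, [0, 0, -0.45], 0]
    - [50, [0, 0, -0.5], 0]
    - [50, [0, 0, -0.5], 0]
    - [50, [0, 0, -0.5], 0]

```text
time_s: 25.25
eef_pos: [0.452, 0.2322, 0.2891]
eef_rot: [-0.0, 0.669, 0.743, -0.0]
wrist_force: [-0.8, -0.4, -3.2]
opening: 0.667
grasp_force: 64.7
```

```bash
python3 - <<'E'
from h import *
T,o=tool();print(T.round(4))
d=np.array([.488,-.242,.20])-T[:3,3];print((d@T[:3,:3]/.4).round(4))
E
```

```text
[[-1.048e-01  9.945e-01 -1.200e-03  4.520e-01]
 [ 9.945e-01  1.048e-01 -2.000e-04  2.322e-01]
 [-1.000e-04 -1.200e-03 -1.000e+00  2.891e-01]
 [ 0.000e+00  0.000e+00  0.000e+00  1.000e+00]]
[-1.1883 -0.0343  0.2229]
```

Emit:
play_rows:
  plan:
    - [50, [-0.06, 0, 0], 0.01]
    - [50, [-0.16, -0.005, 0], 0.02]
    - [50, [-0.26, -0.008, 0], 0.03]
    - [50, [-0.36, -0.01, 0], 0.036]
    - [50, [-0.46, -0.013, 0], 0.036]
    - [50, [-0.56, -0.016, 0], 0.036]
    - [50, [-0.66, -0.019, 0], 0.036]
    - [50, [-0.74, -0.022, 0], 0.036]
    - [50, [-0.8, -0.023, 0], 0.036]
    - [50, [-0.8, -0.023, 0], 0.036]

```text
time_s: 26.25
eef_pos: [0.4758, -0.0893, 0.2874]
eef_rot: [-0.002, 0.711, 0.703, -0.001]
wrist_force: [-0.3, 1.3, -3.4]
opening: 0.669
grasp_force: 64.6
```

```bash
python3 - <<'E'
from h import *
T,o=tool();print(T.round(4))
d=np.array([.488,-.242,.13])-T[:3,3];print((d@T[:3,:3]/.4).round(4))
E
```

```text
[[ 1.210e-02  9.999e-01 -4.300e-03  4.758e-01]
 [ 9.999e-01 -1.210e-02  9.000e-04 -8.930e-02]
 [ 9.000e-04 -4.300e-03 -1.000e+00  2.874e-01]
 [ 0.000e+00  0.000e+00  0.000e+00  1.000e+00]]
[-0.3816  0.0367  0.393 ]
```

Emit:
play_rows:
  plan:
    - [50, [-0.1, 0.009, 0], 0]
    - [50, [-0.2, 0.018, 0], 0]
    - [50, [-0.3, 0.027, 0], 0]
    - [50, [-0.382, 0.036, 0.05], 0]
    - [50, [-0.382, 0.036, 0.13], 0]
    - [50, [-0.382, 0.036, 0.22], 0]
    - [50, [-0.382, 0.036, 0.3], 0]
    - [50, [-0.382, 0.036, 0.36], 0]
    - [50, [-0.382, 0.036, 0.392], 0]
    - [50, [-0.382, 0.036, 0.392], 0]

```text
time_s: 27.25
eef_pos: [0.4883, -0.2379, 0.1302]
eef_rot: [-0.003, 0.71, 0.704, -0.0]
wrist_force: [-0.7, 0.2, -2.1]
opening: 0.674
grasp_force: 64.7
```

Emit:
play_rows:
  plan:
    - [50, [0, 0, 0.01], 0]
    - [50, [0, 0, 0.02], 0]
    - [50, [0, 0, 0.03], 0]
    - [50, [0, 0, 0.038], 0]
    - [50, [0, 0, 0.038], 0]

```text
time_s: 27.75
eef_pos: [0.4899, -0.2398, 0.1179]
eef_rot: [-0.0, 0.71, 0.704, -0.0]
wrist_force: [-0.6, 0.4, -2.7]
opening: 0.671
grasp_force: 64.7
```

Emit:
play_rows:
  plan:
    - [50, [0, 0, 0.005], 0]
    - [50, [0.008, 0, 0.011], 0]
    - [50, [0.015, 0, 0.017], 0]
    - [50, [0.0225, 0, 0.0225], 0]
    - [50, [0.03, 0, 0.031], 0]
    - [50, [0.038, 0, 0.04], 0]
    - [50, [0.047, 0, 0.049], 0]
    - [50, [0.047, 0, 0.049], 0]

```text
time_s: 28.55
eef_pos: [0.4911, -0.2212, 0.1]
eef_rot: [0.001, 0.71, 0.704, 0.0]
wrist_force: [-1.8, 1.7, 7.0]
opening: 0.67
grasp_force: 66.2
```

Emit:
play_rows:
  plan:
    - [50, [0.005, 0, 0.008], 0]
    - [50, [0.01, 0, 0.016], 0]
    - [50, [0.015, 0, 0.024], 0]
    - [50, [0.02, 0, 0.032], 0]
    - [50, [0.02, 0, 0.032], 0]

```text
time_s: 29.05
eef_pos: [0.4913, -0.2122, 0.087]
eef_rot: [0.001, 0.71, 0.704, 0.001]
wrist_force: [-1.0, 5.9, 8.8]
opening: 0.67
grasp_force: 66.9
```

```bash
sed 's/\[\.38,\.14,\.06\]/[.38,-.36,.085]/; s/\[\.54,\.33,\.19\]/[.6,-.1,.19]/' ang.py > ang2.py; python3 ang2.py
```

```text
[ 0.4913 -0.2122  0.087 ] [-1.   5.9  8.8] [ 0.42  0.34 -0.08] 29.05
scene 844 447 [ 0.4939 -0.2474  0.119 ] [-0.011 -0.257  0.966] 14.9 [ 0.462 -0.291  0.105] [ 0.524 -0.158  0.141]
top 230 126 [ 0.4743 -0.2298  0.1199] [ 0.262 -0.224  0.939] 20.2 [ 0.461 -0.283  0.108] [ 0.505 -0.165  0.133]
wrist 33321 22571 [ 0.4899 -0.2121  0.1276] [-0.003 -0.235  0.972] 13.6 [ 0.452 -0.255  0.114] [ 0.529 -0.179  0.134]
```

Emit:
play_rows:
  plan:
    - [50, [0.004, 0, 0.008], 0]
    - [50, [0.007, 0, 0.016], 0]
    - [50, [0.01, 0, 0.024], 0]
    - [50, [0.012, 0, 0.032], 0]
    - [50, [0.012, 0, 0.032], 0]

```text
time_s: 29.7
eef_pos: [0.4916, -0.2076, 0.0742]
eef_rot: [0.001, 0.71, 0.704, 0.001]
wrist_force: [0.5, 6.2, 7.3]
opening: 0.671
grasp_force: 67.4
```

Emit:
play_rows:
  plan:
    - [50, [0.001, 0, 0.004], 0]
    - [50, [0.002, 0, 0.008], 0]
    - [50, [0.002, 0, 0.008], 0]

```text
time_s: 30.0
eef_pos: [0.4918, -0.207, 0.071]
eef_rot: [0.001, 0.71, 0.704, 0.001]
wrist_force: [-0.0, 5.7, 7.4]
opening: 0.671
grasp_force: 67.2
```

```bash
python3 ang2.py
```

```text
[ 0.4918 -0.207   0.071 ] [-0.   5.7  7.4] [ 0.22 -0.02  0.04] 30.0
scene 770 420 [ 0.4938 -0.2431  0.1111] [ 0.002 -0.061  0.998] 3.5 [ 0.464 -0.288  0.106] [ 0.524 -0.18   0.116]
top 191 108 [ 0.4785 -0.2129  0.1083] [ 0.335 -0.09   0.938] 20.3 [ 0.462 -0.269  0.1  ] [ 0.51  -0.161  0.115]
wrist 35069 26652 [ 0.4904 -0.2031  0.1121] [-0.002 -0.032  0.999] 1.9 [ 0.456 -0.238  0.108] [ 0.523 -0.17   0.115]
```

Emit:
play_rows:
  plan:
    - [50, [0, 0, 0.004], 0]
    - [50, [0, 0, 0.008], 0]
    - [50, [0, 0, 0.008], 0]

```text
time_s: 30.45
eef_pos: [0.4917, -0.2071, 0.0678]
eef_rot: [0.001, 0.71, 0.704, 0.001]
wrist_force: [1.1, 4.4, 5.3]
opening: 0.669
grasp_force: 67.3
```

Emit:
play_rows:
  plan:
    - [50, [0, 0, 0.003], 0]
    - [50, [0, 0, 0.006], 0]
    - [50, [0, 0, 0.006], 0]

```text
time_s: 30.75
eef_pos: [0.4918, -0.2072, 0.0672]
eef_rot: [0.001, 0.71, 0.704, 0.001]
wrist_force: [-4.8, 7.6, 22.4]
opening: 0.671
grasp_force: 69.2
```

```bash
python3 ang2.py
```

```text
[ 0.4918 -0.2072  0.0672] [-4.8  7.6 22.4] [ 0.6   1.27 -0.09] 30.75
scene 748 407 [ 0.4934 -0.2422  0.1094] [-0.008 -0.003  1.   ] 0.5 [ 0.462 -0.287  0.106] [ 0.525 -0.148  0.113]
top 182 87 [ 0.4782 -0.2126  0.1052] [ 0.553 -0.141  0.821] 34.8 [ 0.46  -0.27   0.091] [ 0.506 -0.164  0.112]
wrist 34951 27504 [ 0.4905 -0.2026  0.1083] [-0.     0.016  1.   ] 0.9 [ 0.459 -0.236  0.105] [ 0.521 -0.17   0.111]
```

Emit:
play_rows:
  plan:
    - [50, [0, 0, -0.003], 0]
    - [50, [0, 0, -0.003], 0]
    - [60, [0, 0, -0.003], 0]
    - [70, [0, 0, -0.003], 0]
    - [85, [0, 0, -0.003], 0]
    - [85, [0, 0, -0.003], 0]
    - [85, [0, 0, -0.003], 0]
    - [85, [0, 0, -0.05], 0]
    - [85, [0, 0, -0.12], 0]
    - [85, [0, 0, -0.2], 0]

```text
time_s: 31.9
eef_pos: [0.4895, -0.207, 0.1438]
eef_rot: [-0.001, 0.71, 0.704, -0.0]
wrist_force: [0.7, 0.0, 0.9]
opening: 0.995
grasp_force: 0.0
```

Emit:
play_rows:
  plan:
    - [85, [0, 0, -0.1], 0]
    - [85, [0, 0, -0.2], 0]
    - [85, [0, 0, -0.3], 0]
    - [85, [0, 0, -0.3], 0]
    - [85, [0, 0, -0.3], 0]
    - [85, [0, 0, -0.3], 0]
    - [85, [0, 0, -0.3], 0]

```text
time_s: 32.6
eef_pos: [0.4895, -0.207, 0.2622]
eef_rot: [-0.002, 0.71, 0.704, -0.0]
wrist_force: [0.3, 0.6, -0.5]
opening: 0.998
grasp_force: 0.0
```

```bash
python3 ang2.py; python3 - <<'E'
from h import *
p=camera("top");save(p,"fin");Q,_,_=pts(p)
m=((Q>[.5,-.08,.14])&(Q<[.67,.09,.18])).all(1);print("bottle",cv2.minEnclosingCircle(Q[m][:,:2].astype(np.float32)*1000))
E
```

```text
[ 0.4895 -0.207   0.2622] [ 0.3  0.6 -0.5] [-0.02  0.01  0.03] 32.6
scene 895 489 [ 0.4952 -0.2324  0.1091] [ 0.024 -0.002  1.   ] 1.4 [ 0.465 -0.286  0.105] [ 0.528 -0.148  0.113]
top 649 422 [ 0.488  -0.2157  0.1075] [ 0.02  -0.011  1.   ] 1.3 [ 0.462 -0.285  0.104] [ 0.519 -0.168  0.111]
wrist 10413 9617 [ 0.49   -0.2287  0.108 ] [-0.     0.002  1.   ] 0.1 [ 0.461 -0.284  0.105] [ 0.519 -0.17   0.111]
bottle ((580.8941040039062, 8.461140632629395), 20.53553009033203)
```

View pics/fin.png

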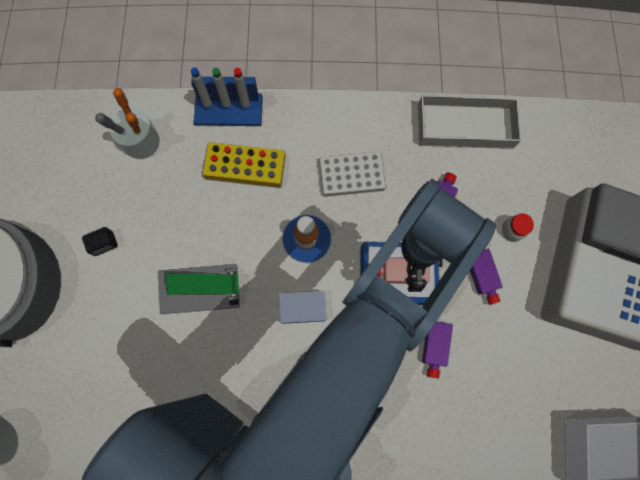

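The final view shows the flask level on the warmer at about (405,270) and the bottle upright on the mat at (306,237). Everything else is where it was, so I'm handing in.

```bash
python3 -c "
from bench import *
print(hand_in())"
```

```text
the job is handed in; nothing more can be done
None
```

The job is handed in, with no verdict returned: the bottle stands on the blue mat, the flask lay flush on the tilt plate (about 38°) untouched for over 2 s, and it is now back level on the warmer, with nothing else visibly moved.

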